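# Put the turning cube in the beam and hold the power meter over its outlet

### The job

Slide the beam-turning cube along its rail until it is fully home against the end stop, and only then swing its red-knobbed clamp lever all the way round until it lies along the rail, locking it. Then lift the hand-held power meter out of its cradle, carry it over the standing optics without touching them and without disturbing the tape roll or the driver, and hold it level with its round sensor window centred about 10 mm above the rim of the cube's outlet tube, never touching the cube with it. Finish there, still holding the meter steady in the gripper.

Things in the scene. Friction and masses are not known exactly. Their poses are not given: they have to be found in the camera images.
- breadboard: Black breadboard plate 275 x 260 x 12 mm fixed to the table (x -90 to +185 mm, y -130 to +130 mm). Origin: on the table under the middle of the aluminium dovetail rail, which is 236 mm long, 40 mm wide, its top 28 mm above the table, and runs along the board's y. x points from the rail to the laser, away from the robot within 0.3 rad; z up
- stop_face (a point): Centre of the top edge of the steel end stop's face, at the rail's -y end (board y = -100 mm), 45 mm above the table. The stop is 40 mm wide and 12 mm thick
- laser_front (a point): Front of the grey laser head (110 x 45 x 45 mm, top 83 mm above the table), which stands on the board behind this point (67 to 177 mm from the rail's middle line, board +x) and points at the cube's home place. This point is 60 mm above the table. Fixed; not to be moved
- carrier (a joint): Slide (m) of the aluminium carrier (50 mm along the rail, 56 mm wide) with the black 40 mm turning cube, along the board's -y: 0 = farthest from the stop (carrier centre at board y = +45 mm), 0.12 = fully home at the stop (y = -75 mm). Starts between 0 and 0.05. Friction about 3.5 N. Stays where it is left; at home, the closed clamp lever holds it to within 2 mm
- cube_back (a point): Centre of the cube's flat upright face that looks away from the stop (board +y): 40 x 40 mm, from 40 to 80 mm above the table, this point at 60 mm. Push here towards the stop. Moves with the carrier; axes as the board's
- outlet (a point): Centre of the rim of the upright aluminium outlet tube on top of the cube: 26 mm outside, 21 mm bore, 16 mm tall, rim 96 mm above the table, over the carrier's centre. Moves with the carrier; axes as the board's, z up
- clamp_lever (a joint): Hinge (rad, vertical axis) of the clamp lever on the carrier's robot side: 0 = arm square out from the rail (board -x); grows counter-clockwise from above, the knob moving first towards the stop (board -y); 1.57 = arm along the rail pointing to the stop end, locked, its limit. Starts at 0 to 0.35. Friction 0.06 N m, about 1.1 N at the knob. Stays put. Closed too early, its cam pin keeps the cube from home
- lever_pivot (a point): The clamp lever's hinge axis, on the carrier, 40 mm from the rail's middle line on the robot side (board -x), level with the carrier's centre; this point is 46 mm above the table. Hub 20 mm across, top 54 mm above the table. Moves with the carrier
- lever_knob (a point): On the axis of the red upright round knob at the end of the lever arm, 55 mm from the pivot: 14 mm diameter, from 46 to 82 mm above the table, this point at 66 mm. The arm under it is 8 mm thick, its top 50 mm above the table
- wand_grip (a point): Centre of the handle of the white cordless power meter (0.1 to 0.18 kg), half-way up. Handle 116 mm long (x), 26 mm wide (y), 20 mm tall (z); x points from handle to sensor paddle, z up. It starts in the cradle, window down, this point 40 mm above the table. The dark paddle is 30 mm wide, 6 mm thick, ends 118 mm from this point, its underside 6 mm below it
- window (a point): Centre of the round sensor window, 20 mm across, flush in the underside of the meter's paddle: 100 mm from wand_grip along its x and 6 mm below it. A red ring on the paddle's top marks the same place. Axes as wand_grip's (z up when the window faces down)
- cradle: Cradle fixed to the table, black base 116 x 56 x 8 mm, two grey saddles 12 mm thick at x = +-43 mm with 30 mm wide channels for the meter's handle: floors 30 mm, cheeks 38 mm above the table. Between them (74 mm) the handle is free, 22 mm of air under it. Origin on the table under the centre; x as the meter's, which may lie 6 mm off centre along x. Lift straight up
- mirror: Mirror on a steel pedestal clamped to the table, between cradle and breadboard; 141 mm tall, mount 48 mm wide. Origin on the table under the pedestal. Leave it untouched
- iris: Iris ring on a post clamped to the table, between cradle and breadboard; 175 mm tall, ring 42 mm across. Origin on the table under the post. Mirror and iris may swap places. Leave it untouched
- tape_center (a point): Centre of a dark tape roll lying flat on the table: 100 mm across, 48 mm tall. Leave it where it is
- driver_center (a point): Centre of the handle of a stubby green-handled driver lying on the table: 110 mm long, 22 mm thick. Leave it where it is
Things that resemble listed ones, but are neither listed nor needed, are in the scene too. Leave any brown or purple look-alike of the cradle alone.

How it is judged (in metres and radians):
On the way, in this order (a step that is already met when the one before it is completed fails the run):
1. the cube is fully home against its stop (within 3 mm) with the clamp lever still open (below 0.7 rad) (value of joint carrier above 0.117 m and value of joint clamp_lever below 0.7 rad), for 0.2 s.
2. the clamp lever lies along the rail (over 1.4 rad) with the cube still home, the meter still in its cradle (value of joint carrier above 0.117 m and value of joint clamp_lever above 1.4 rad and distance of wand_grip from where it was at the start of the episode below 0.01 m), for 0.2 s.
At the end, for the whole second after the job is handed in: Cube within 3 mm of its stop, clamp lever within 0.17 rad of the locked position, and the meter held in the fingers alone and still, within 0.12 rad of level, window facing down, its centre within 8 mm (sideways) of the outlet tube's axis and 4 to 18 mm above the rim (value of joint carrier above 0.117 m and value of joint clamp_lever above 1.4 rad and horizontal distance between window and outlet below 0.008 m and z of window in the frame of outlet between 0.004 and 0.018 m and angle between window's own z axis and vertical below 0.12 rad and contact force between wand and the fingers above 1 N and contact force between wand and breadboard below 0.1 N and contact force between wand and cradle below 0.1 N and linear speed of wand below 0.02 m/s); the arm keeps its last pose, push and grip.
It fails at once if the mirror or the iris is touched by the robot or the meter (contact force between any of the arm, the fingers, wand and mirror above 0.5 N or contact force between any of the arm, the fingers, wand and iris above 0.5 N).
It fails at once if the meter touches the cube, its carrier, the rail or the laser (contact force between wand and breadboard above 0.3 N).
It fails at once if the tape roll or the driver is moved by more than 15 mm (distance of any of tape_center, driver_center from where it was at the start of the episode above 0.015 m).
It also fails if it takes over 72 s, if anything falls off the work surface, if the arm or the gripper's body presses on something with over 40 N, if the wrist force passes 120 N, or if a joint passes its speed limit or range.

### The arm

A 7-joint arm with a two-finger parallel gripper is mounted at the origin on the work surface. World frame = base frame: x ahead of the robot, y to its left, z up, the work surface at z = 0. Lengths are in mm, angles in rad, forces in N, time in s.
With the tool pointing down it reaches from about 400 to 850 mm from the base axis. Payload 6.9 kg.
Tool frame: the origin (TCP) lies midway between the tips of the shut fingers; the grasp point (between the pads) lies 19 mm behind it (robot.grasp_offset is the distance from the TCP to the grasp point, in mm); z points along the fingers, y is the direction in which the jaws open and shut (so a half turn about z gives the same grasp; the last joint's range is limited). The gripper opens to 85 mm and grips with 20 to 120 N. Pads are 22 mm wide; open, the fingers measure 114 mm over their backs; the gripper's body (76 mm by 85 mm) begins 54 mm behind the grasp point. The pads swing forward as they close: fully open they stand 13 mm farther back than shut.
Start: joints at [1.254, 0.507, -0.238, 1.5, 0.126, 1.149, -0.155], TCP at [256.418, -569.966, 231.275] pointing down, gripper open.
Joint ranges: [-3.08, 3.08], [-0.24, 2.05], [-1.43, 1.35], [0, 2.5], [-1.52, 4.66], [0.17, 1.96], [-2.89, 2.89]. Speed limits (rad/s): [2.39, 2.39, 3.14, 3.14, 3.14, 3.14, 3.14].

### API

Orientations are given as a unit quaternion [x, y, z, w].
In Python, from plant import robot, viewer, finder gives the robot as it stands.
- The arm moves only by the tool send_rows, never from a script. Its argument "series" is a list of rows, each a list of 3 entries, a list of its own where there are three numbers: the opening, from 0 (shut) to 1 (fully open), then the shift along the tool's x, y, z in mm, then the turn about the tool's z in degrees. A call has 1 to 12 rows; each row shifts and turns the commanded pose from where the row before left it, along the tool's axes as they then stand; what a row does not reach is not made up. A row lasts 1/8 s, in which the tool goes at most 62.5 mm and 10.7 degrees, less where a joint would pass 70% of its speed; a pose out of reach is approached as far as the arm can. A call with a gripper value outside its range is refused whole. The fingers move at their own pace and stop on an object; "squeeze" is the grip in N (left out, the last holds). Time passes only in rows, so rows that do not move let the fingers close. It gives the time, the measured TCP pose, the force and the opening at its end, in the units of the state.
- robot.get_obs(): the state, without advancing time (a new reading comes with each control period).
- viewer.snapshot(name): name is "side" or "top" or "wrist"; returns (picture, depth): 384x512x3 uint8, red, green, blue; 384x512 float32, mm along the optical axis (not along the pixel's ray), 0 where there is no reading.
- viewer.camera_params(name): a dict with "vfov" (degrees; the focal length in pixels is half the picture's height over the tangent of half this angle, whatever the lens; pixels are square), "cx", "cy" (the principal point, pixels), "R" (3x3) and "t" (3): a world point X has camera coordinates R X + t; the wrist camera has in their place "T_tool_cam" (4x4, takes a point from camera to tool coordinates, whose origin is the TCP and whose axes are the flange's). Camera axes: x right, y down, z forward; pixel columns grow to the right and rows downward; lengths in mm; the calibration is good to about 2 mm. The wrist camera is an equidistant fisheye: a pixel r from the principal point sees the ray r / f radians off the axis. A picture is of the moment at which its call begins: read the wrist's pose just before it. camera_params takes no time and is no camera call.
- robot.sign_off(): hands the job in, once; it reports no verdict.
Trained networks look in the newest picture that a camera, given by its name, has taken for a name from the list of things; names that differ only in an ending like _2 or _b are one class to them, and where a whole thing is asked for, a point or a joint stands for the part that bears it (a point fixed in the world has none). Each returns a list of dicts, best first, with "score" (0 to 1); they miss things now and then, are a little off and sometimes report something else, mostly with a low value. They report only what shows in the picture. A call takes as long as a camera call. They do not tell look-alikes from the thing itself.
- finder.find_in(camera, target): "pixel" ([column, row] in pixels, amid what is visible of it).
- finder.cut_out(camera, target): "region" (384x512 bool, what is visible of it) and "pixel" ([column, row] in pixels, amid what is visible of it).
- finder.place_of(camera, target): "pixel" ([column, row] in pixels: a listed point, or the origin of a listed thing).
The state is a dict: "t": time; "q": joint angles; "joint_velocities": joint speeds; "joint_torque": joint torques, N m; "tcp_pos": TCP position; "ee_rot": TCP orientation; "force": force on the tool from outside, world axes, zero at the start; "wrist_torque": the same for the moment, N m; "gripper_width": finger opening in mm.
Only numpy, scipy, OpenCV 4.12 (cv2) and the standard library are available. Lean on these libraries where they do the work, as an engineer would, in place of code of your own. Each camera call takes 0.05 s, during which the arm holds its last target.

## Working session

There is one attempt and no reset: what is moved stays moved. The work goes in short steps, Python scripts to look and compute and a tool call to move; the robot and the scene stay as the last step left them, time stands still between calls to the robot, and variables do not carry over. Pictures are saved under pics/ and viewed, and the job is handed in when it is done.

Besides the shell and the picture viewer there is one more tool, called after "Emit:" as name(argument=value, ...) on one line, values as JSON. send_rows: Moves the arm, as the interface text tells. Its arguments: {"type":"object","properties":{"series":{"type":"array","items":{"type":"array"}},"squeeze":{"type":"number"}},"required":["series"]}

```bash
ls -la; mkdir -p pics
python3 - <<'E'
from plant import robot, viewer, finder
import cv2, numpy as np
o=robot.get_obs(); print(o)
print(robot.grasp_offset)
for n in ["side","top","wrist"]:
    p,d=viewer.snapshot(n); cv2.imwrite(f"pics/{n}0.png",p[:,:,::-1]); np.save(f"pics/{n}0_d.npy",d)
    print(n,viewer.camera_params(n))
E
```

```text
total 12
drwxr-xr-x  3 agent agent 4096 Dec  7 06:24 .
drwxr-xr-x 23 root  root  4096 Dec  7 06:24 ..
drwxr-xr-x  2 agent agent 4096 Dec  7 06:24 pics
{'t': 0.0, 'q': array([ 1.25350425,  0.50833447, -0.23752055,  1.50112463,  0.12570178,
        1.14889207, -0.15478203]), 'joint_velocities': array([-0.00055328,  0.00098876,  0.00034985, -0.00089767,  0.00112055,
       -0.00129561,  0.00180349]), 'joint_torque': array([-3.27765676e-06, -6.20600796e+01, -2.18649276e+00, -2.49655116e+01,
        1.28187990e-02,  1.16891289e-02,  3.91842480e-05]), 'tcp_pos': array([ 256.16568376, -569.54746563,  230.43444547]), 'ee_rot': array([ 9.77735270e-01,  2.09840317e-01, -2.03005257e-04, -8.61010874e-04]), 'force': array([ 0.77979004, -0.2092362 ,  0.07571066]), 'wrist_torque': array([ 0.00366573, -0.07011781,  0.03911737]), 'gripper_width': 85.20176736437209}
18.700000000000003
side {'vfov': 49.343567730804246, 'cx': 258.6764406913343, 'cy': 192.19400308210126, 'R': array([[-0.98274523, -0.18445384, -0.01373295],
       [-0.12644217,  0.72414234, -0.67796035],
       [ 0.134997  , -0.66452588, -0.73497018]]), 't': array([ 574.69338908,   89.80696903, 1080.02474839])}
top {'vfov': 47.36338257902413, 'cx': 259.2767414970999, 'cy': 195.3284281072936, 'R': array([[ 0.02085183, -0.99965144,  0.01619242],
       [-0.98957033, -0.0229451 , -0.14221141],
       [ 0.14253338, -0.01305817, -0.98970386]]), 't': array([  34.97942618,  575.75846069, 1142.08859372])}
wrist {'vfov': 65.70646984690485, 'cx': 254.68407828820978, 'cy': 193.26766102002458, 'T_tool_cam': array([[ 1.42369831e-04, -9.58843067e-01, -2.83936529e-01,
         7.18912191e+01],
       [ 9.99999743e-01, -6.28440662e-05,  7.13636222e-04,
        -8.28829896e-03],
       [-7.02108870e-04, -2.83936557e-01,  9.58842812e-01,
        -1.42044465e+02],
       [ 0.00000000e+00,  0.00000000e+00,  0.00000000e+00,
         1.00000000e+00]])}
```

View pics/top0.png

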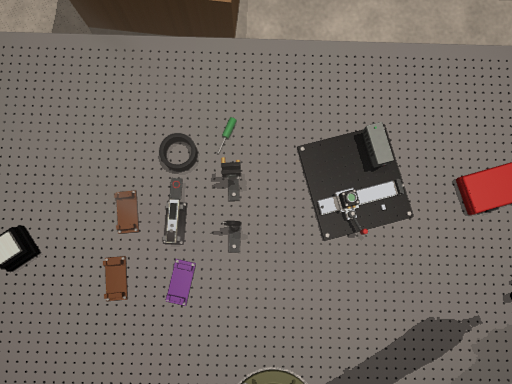

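View pics/side0.png

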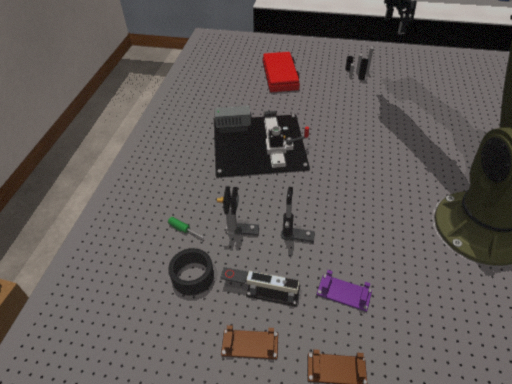

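View pics/wrist0.png

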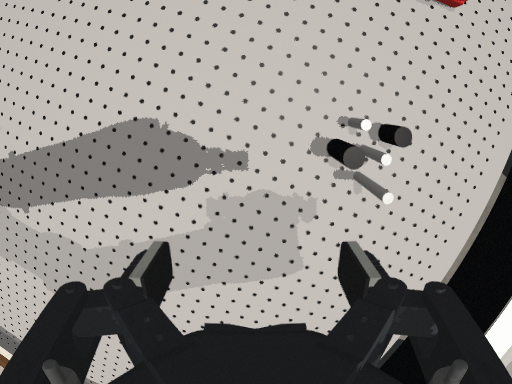

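```bash
cat > h.py <<'E'
from plant import robot, viewer, finder
import cv2, numpy as np
from scipy.spatial.transform import Rotation as Rn
def cam(name):
    c=viewer.camera_params(name); f=192/np.tan(np.radians(c["vfov"]/2)); return c,f
def ray(name,px):
    c,f=cam(name); R=np.array(c["R"]);t=np.array(c["t"])
    d=np.array([(px[0]-c["cx"])/f,(px[1]-c["cy"])/f,1.0])
    return -R.T@t, R.T@d
def atz(name,px,z):
    o,d=ray(name,px); return o+d*(z-o[2])/d[2]
def atd(name,px,depth):
    o,d=ray(name,px); return o+d*depth
def proj(name,X):
    c,f=cam(name); p=np.array(c["R"])@X+np.array(c["t"]); return np.array([c["cx"]+f*p[0]/p[2],c["cy"]+f*p[1]/p[2]])
def tri(p1,p2):
    o1,d1=ray("top",p1);o2,d2=ray("side",p2)
    A=np.stack([d1,-d2],1);s=np.linalg.lstsq(A,o2-o1,rcond=None)[0]
    a=o1+d1*s[0];b=o2+d2*s[1]; return (a+b)/2,np.linalg.norm(a-b)
E
python3 - <<'E'
from h import *
np.set_printoptions(precision=1,suppress=True)
Z=dict(breadboard=0,stop_face=45,laser_front=60,cube_back=60,outlet=96,lever_pivot=46,lever_knob=66,wand_grip=40,window=34,cradle=0,mirror=0,iris=0,tape_center=24,driver_center=11)
for n in ["top","side"]: viewer.snapshot(n)
for k,z in Z.items():
    for n in ["top","side"]:
        for r in finder.place_of(n,k)[:3]:
            print(k,n,round(r["score"],2),np.array(r["pixel"]),atz(n,r["pixel"],z))
print(robot.get_obs()["t"])
E
```

```text
breadboard top 0.93 [358.9 198.1] [ 579.4 -232.4    0. ]
breadboard side 0.74 [272.7 142.5] [ 584.5 -238.2    0. ]
stop_face top 0.55 [399.9 187.1] [ 605.7 -333.5   45. ]
stop_face top 0.33 [355.5 214.6] [ 528.  -211.8   45. ]
stop_face side 0.58 [268.1 111.1] [ 616.4 -337.1   45. ]
stop_face side 0.56 [269.7 281.7] [506.5 281.1  45. ]
laser_front top 0.88 [380.4 166.1] [ 659.3 -277.    60. ]
laser_front side 0.82 [252.7 113.8] [ 658.5 -295.    60. ]
cube_back top 0.71 [344.2 197.1] [ 572.6 -178.5   60. ]
cube_back top 0.57 [235.8 229.3] [480.5 107.7  60. ]
cube_back side 0.71 [272.9 144.6] [ 571.7 -159.7   60. ]
cube_back side 0.24 [271.7 280.8] [501.1 286.9  60. ]
outlet top 0.91 [351.6 198.9] [ 563.1 -190.1   96. ]
outlet side 0.71 [276.2 131.1] [ 565.6 -178.5   96. ]
lever_pivot top 0.6 [351.3 215.2] [ 526.  -200.2   46. ]
lever_pivot side 0.56 [290.9 139.7] [ 524.6 -206.9   46. ]
lever_pivot side 0.56 [190.  270.5] [689.4 285.1  46. ]
lever_knob top 0.59 [363.6 233.4] [ 476.8 -227.6   66. ]
lever_knob side 0.56 [305.1 131.1] [ 485.7 -229.7   66. ]
wand_grip top 0.92 [171.1 220.2
[... 528 characters left out ...]
. ]
mirror side 0.57 [232.4 228.5] [632.4 116.9   0. ]
iris top 0.74 [236.3 227.6] [489.1 108.7   0. ]
iris top 0.23 [226.  128.3] [771.9 146.2   0. ]
iris side 0.63 [285.3 236.3] [493.4 117.8   0. ]
iris side 0.49 [271.2 110.3] [ 616.9 -403.6   -0. ]
iris side 0.27 [226.3 273.9] [615.9 252.3   0. ]
tape_center top 0.72 [178.5 151.7] [694.3 273.9  24. ]
tape_center top 0.67 [342.6 198.5] [ 573.8 -181.6   24. ]
tape_center top 0.66 [233.7 178. ] [623.9 118.9  24. ]
tape_center side 0.66 [176.7 221.7] [773.  138.2  24. ]
tape_center side 0.64 [191.5 270.3] [693.1 271.3  24. ]
driver_center top 0.47 [225.8 127.1] [772.1 146.1  11. ]
driver_center side 0.48 [177.1 222.9] [776.  132.2  11. ]
1.65
```

Run:
```python
import cv2
t=cv2.imread("pics/top0.png"); s=cv2.imread("pics/side0.png")
cv2.imwrite("pics/top0z1.png",cv2.resize(t[110:250,290:430],None,fx=4,fy=4,interpolation=cv2.INTER_CUBIC))
cv2.imwrite("pics/top0z2.png",cv2.resize(t[110:260,140:290],None,fx=4,fy=4,interpolation=cv2.INTER_CUBIC))
cv2.imwrite("pics/side0z1.png",cv2.resize(s[100:320,150:330],None,fx=2.7,fy=2.7,interpolation=cv2.INTER_CUBIC))
```

```text
(no output)
```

View pics/top0z1.png

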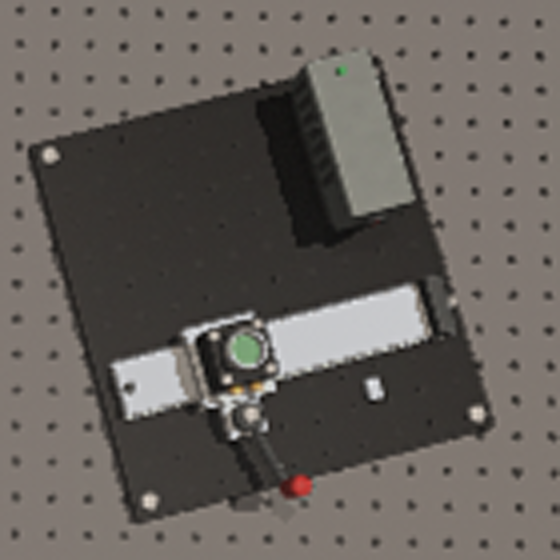

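View pics/top0z2.png

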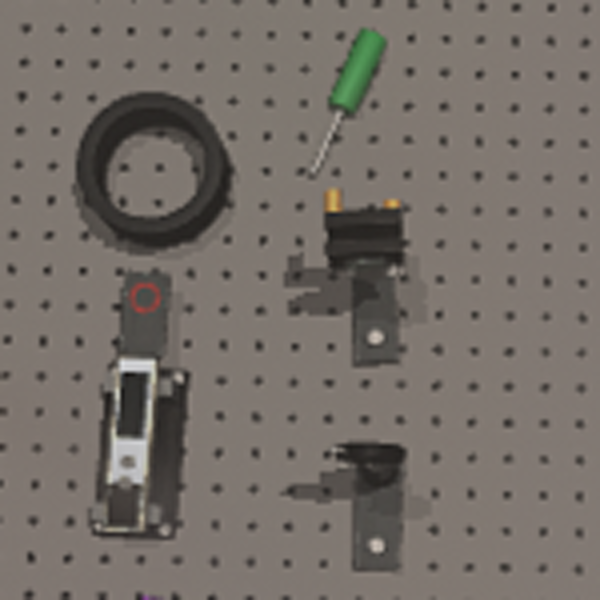

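View pics/side0z1.png

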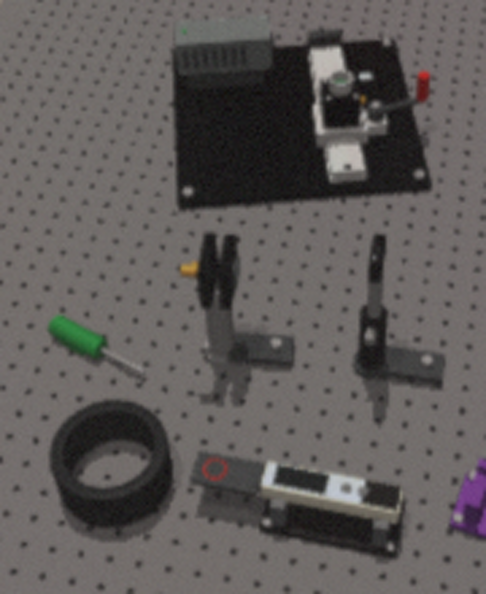

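```bash
cat > fit.py <<'E'
from h import *
np.set_printoptions(precision=1,suppress=True)
d=np.load("pics/top0_d.npy"); ds=np.load("pics/side0_d.npy")
A,D,C=[atz("top",(290+x/4-.375,110+y/4-.375),12) for x,y in [(30,147),(133,520),(490,425)]]
print(A,D,C,np.linalg.norm(A-D),np.linalg.norm(D-C))
yaw1=np.arctan2((A-D)[1],(A-D)[0]); yaw2=np.arctan2((D-C)[1],(D-C)[0])-np.pi/2
print("yaw",yaw1,yaw2)
yaw=(yaw1+yaw2)/2
ex=np.array([np.cos(yaw),np.sin(yaw)]);ey=np.array([-ex[1],ex[0]])
cen=(A+C)[:2]/2; org=cen-ex*47.5
print("origin",org)
def b(p): v=np.array(p)[:2]-org; return np.array([v@ex,v@ey])
for n,px,z in [("top",[351.6,198.9],96),("side",[276.2,131.1],96),("top",[363.6,233.4],66),("side",[305.1,131.1],66),("top",[380.4,166.1],60),("side",[252.7,113.8],60),("top",[399.9,187.1],45),("side",[268.1,111.1],45),("top",[351.3,215.2],46),("side",[290.9,139.7],46),("top",[344.2,197.1],60)]:
    print(n,px,z,b(atz(n,px,z)))
# depth at several
for x,y in [(350,198),(351,199),(378,135),(364,232),(365,231),(172,213),(177,183)]:
    print((x,y),d[y,x],atd("top",(x,y),d[y,x]))
E
python3 fit.py
```

```text
[720.8 -56.5  12. ] [ 460.6 -129.2   12. ] [ 531.4 -376.7   12. ] 270.1634114409286 257.33210074250417
yaw 0.2727165186141321 0.27856535229592616
origin [ 580.4 -229.5]
top [351.6, 198.9] 96 [-5.9 42.6]
side [276.2, 131.1] 96 [-0.4 53.1]
top [363.6, 233.4] 66 [-99.2  30. ]
side [305.1, 131.1] 66 [-91.1  25.6]
top [380.4, 166.1] 60 [ 63.  -67.1]
side [252.7, 113.8] 60 [ 57.4 -84.3]
top [399.9, 187.1] 45 [  -4.  -106.9]
side [268.1, 111.1] 45 [   5.3 -113.3]
top [351.3, 215.2] 46 [-44.4  43. ]
side [290.9, 139.7] 46 [-47.6  36.9]
top [344.2, 197.1] 60 [ 6.3 51.2]
(350, 198) 1142.3175 [ 567.1 -188.6   83.9]
(351, 199) 1140.3903 [ 564.3 -190.9   85.5]
(378, 135) 1167.2145 [ 738.4 -264.9   84.4]
(364, 232) 1130.9165 [ 479.3 -224.3   83.3]
(365, 231) 1134.6659 [ 482.2 -227.8   79.9]
(172, 213) 1162.6792 [520.7 278.6  50.5]
(177, 183) 1183.0055 [603.2 270.7  42. ]
```

```bash
cat >> h.py <<'E'
def toolyaw(o=None):
    o=o or robot.get_obs(); R=Rn.from_quat(o["ee_rot"]).as_matrix(); return np.arctan2(R[1,0],R[0,0])
def plan(target,yaw,n,p0=None,yaw0=None):
    o=robot.get_obs(); R=Rn.from_quat(o["ee_rot"]).as_matrix()
    p=o["tcp_pos"] if p0 is None else np.array(p0,float)
    y=toolyaw(o) if yaw0 is None else yaw0
    dy=(yaw-y+np.pi)%(2*np.pi)-np.pi
    d=(np.array(target)-p)/n
    print("from",p.round(1),round(y,3),"step len",np.linalg.norm(d).round(1),"turn/row",np.degrees(-dy/n).round(2))
    for i in range(n):
        a=y+dy*i/n; c,s=np.cos(a),np.sin(a)
        # tool x=(c,s), y=(s,-c), z=down
        print([round(d[0]*c+d[1]*s,1),round(d[0]*s-d[1]*c,1),round(-d[2],1)],end=",")
    print()
E
python3 -c "
from h import *
plan([556,-216,250],1.85,10)"
```

```text
from [ 256.4 -570.   231.3] 0.423 step len 46.4 turn/row -8.18
[np.float64(41.8), np.float64(-20.0), np.float64(-1.9)],[np.float64(44.3), np.float64(-13.8), np.float64(-1.9)],[np.float64(45.8), np.float64(-7.4), np.float64(-1.9)],[np.float64(46.4), np.float64(-0.8), np.float64(-1.9)],[np.float64(46.0), np.float64(5.8), np.float64(-1.9)],[np.float64(44.7), np.float64(12.3), np.float64(-1.9)],[np.float64(42.5), np.float64(18.5), np.float64(-1.9)],[np.float64(39.5), np.float64(24.4), np.float64(-1.9)],[np.float64(35.6), np.float64(29.7), np.float64(-1.9)],[np.float64(31.0), np.float64(34.5), np.float64(-1.9)],
```

Emit:
send_rows(series=[[1,[41.8,-20,-2],-8.2],[1,[44.3,-13.8,-2],-8.2],[1,[45.8,-7.4,-2],-8.2],[1,[46.4,-0.8,-2],-8.2],[1,[46,5.8,-2],-8.2],[1,[44.7,12.3,-2],-8.2],[1,[42.5,18.5,-2],-8.2],[1,[39.5,24.4,-2],-8.2],[1,[35.6,29.7,-2],-8.2],[1,[31,34.5,-2],-8.2],[1,[0,0,0],0],[1,[0,0,0],0]])

```text
t: 3.15
tcp_pos: [555.0, -216.1, 251.0]
ee_rot: [0.601, 0.799, -0.0, -0.0]
force: [-0.7, -0.0, 0.5]
gripper_width: 85.5
```

```bash
cat >> h.py <<'E'
def wcam(o):
    c=viewer.camera_params("wrist"); T=np.array(c["T_tool_cam"]); f=192/np.tan(np.radians(c["vfov"]/2))
    W=np.eye(4); W[:3,:3]=Rn.from_quat(o["ee_rot"]).as_matrix(); W[:3,3]=o["tcp_pos"]
    return c,f,W@T
def wray(px,o):
    c,f,M=wcam(o); v=np.array([px[0]-c["cx"],px[1]-c["cy"]]); r=np.hypot(*v); th=r/f
    d=np.array([0,0,1.]) if r<1e-9 else np.array([v[0]/r*np.sin(th),v[1]/r*np.sin(th),np.cos(th)])
    return M[:3,3],M[:3,:3]@d
def watz(px,z,o):
    p,d=wray(px,o); return p+d*(z-p[2])/d[2]
def wproj(X,o):
    c,f,M=wcam(o); p=M[:3,:3].T@(np.array(X)-M[:3,3]); th=np.arctan2(np.hypot(p[0],p[1]),p[2]); a=np.arctan2(p[1],p[0])
    return np.array([c["cx"]+f*th*np.cos(a),c["cy"]+f*th*np.sin(a)])
E
python3 - <<'E'
from h import *
np.set_printoptions(precision=1,suppress=True)
o=robot.get_obs(); print(o["tcp_pos"],toolyaw(o),o["q"].round(2),o["t"])
p,d=viewer.snapshot("wrist"); cv2.imwrite("pics/w1.png",p[:,:,::-1]); np.save("pics/w1_d.npy",d)
for k,z in dict(outlet=96,cube_back=60,lever_knob=66,lever_pivot=46,stop_face=45,laser_front=60,breadboard=0).items():
    for r in finder.place_of("wrist",k)[:2]: print(k,round(r["score"],2),np.array(r["pixel"]),watz(r["pixel"],z,o))
E
```

```text
[ 555.  -216.1  251. ] 1.8526896799216306 [ 0.7  0.5 -0.7  1.6  0.3  1.2  0.3] 3.15
outlet 0.91 [272.5 159.4] [ 566.5 -192.2   96. ]
cube_back 0.91 [274.8 135.4] [ 564.9 -170.7   60. ]
cube_back 0.51 [321.  245.4] [ 662.1 -284.7   60. ]
lever_knob 0.84 [192.8 163. ] [ 484.2 -225.3   66. ]
lever_pivot 0.59 [236.  152.4] [ 528.1 -203.7   46. ]
stop_face 0.87 [272.4 259.2] [ 611.5 -327.6   45. ]
laser_front 0.62 [318.1 250.5] [ 661.  -292.5   60. ]
breadboard 0.95 [269.1 179. ] [ 580.2 -234.1    0. ]
```

View pics/w1.png

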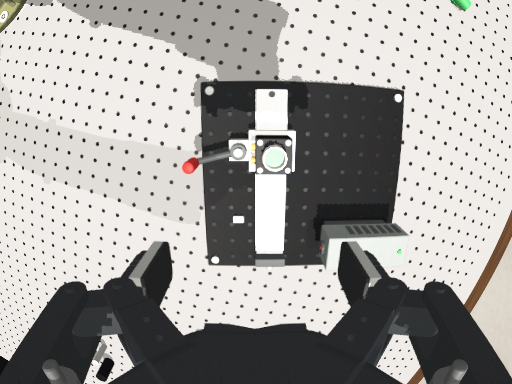

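Run:
```python
import cv2
t=cv2.imread("pics/w1.png")
cv2.imwrite("pics/w1z.png",cv2.resize(t[70:275,180:415],None,fx=3.4,fy=2.9*3.4/2.9,interpolation=cv2.INTER_CUBIC)[:600])
cv2.imwrite("pics/w1z.png",cv2.resize(t[75:275,180:415],None,fx=3,fy=3,interpolation=cv2.INTER_CUBIC))
```

```text
(no output)
```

View pics/w1z.png

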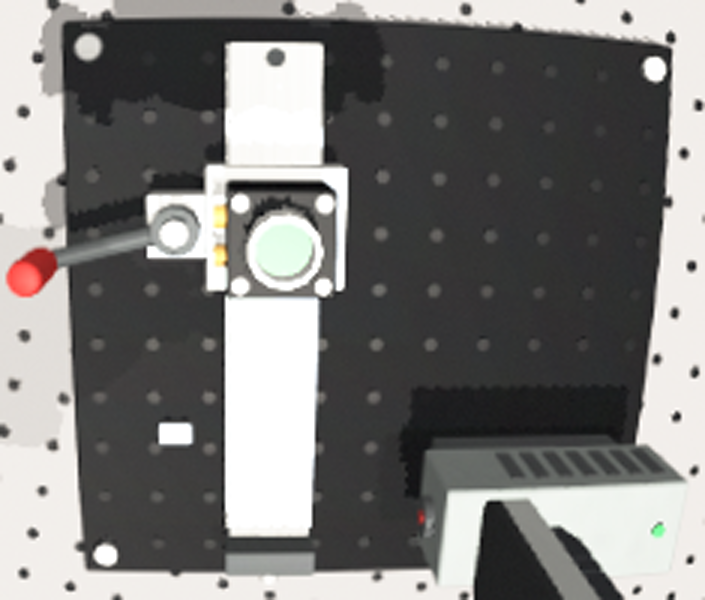

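```bash
cat > fit2.py <<'E'
from h import *
from scipy.optimize import least_squares
np.set_printoptions(precision=2,suppress=True)
o=dict(tcp_pos=np.array([555,-216.1,251.0]),ee_rot=None)
o=robot.get_obs()
P=[((65,20),(-90,130,12)),((672,45),(185,130,12)),((87,570),(-90,-130,12)),((226,42),(-20,118,28)),((324,42),(20,118,28)),((226,552),(-20,-100,45)),((314,552),(20,-100,45))]
px=np.array([(180+a/3-.33,75+b/3-.33) for (a,b),_ in P]); B=np.array([q for _,q in P],float)
def W(v,q):
    c,s=np.cos(v[2]),np.sin(v[2]); return np.array([v[0]+c*q[0]-s*q[1],v[1]+s*q[0]+c*q[1],q[2]])
f=lambda v:np.concatenate([wproj(W(v,q),o)-p for q,p in zip(B,px)])
r=least_squares(f,[580,-230,.28]); print(r.x); print(r.fun.reshape(-1,2))
v=r.x; c,s=np.cos(v[2]),np.sin(v[2])
def tob(p): d=np.array(p)[:2]-v[:2]; return np.array([c*d[0]+s*d[1],-s*d[0]+c*d[1]])
def zp(a,b): return (180+a/3-.33,75+b/3-.33)
print("outlet",tob(watz(zp(284,251),96,o)),"knobtop",tob(watz(zp(25,279),82,o)),"pivot",tob(watz(zp(174,229),54,o)), "cubetopback",tob(watz(zp(283,182),80,o)))
E
python3 fit2.py
```

```text
[ 580.78 -231.87    0.28]
[[-1.27 -0.2 ]
 [ 0.83 -0.17]
 [-0.81  0.39]
 [ 0.15 -0.24]
 [ 0.51  0.21]
 [ 0.01  0.23]
 [ 0.62  0.02]]
outlet [-0.59 43.26] knobtop [-92.91  31.08] pivot [-40.1   44.56] cubetopback [-0.18 65.21]
```

```bash
cat >> h.py <<'E'
BV=np.array([580.78,-231.87,0.28])
def bw(x,y,z):
    c,s=np.cos(BV[2]),np.sin(BV[2]); return np.array([BV[0]+c*x-s*y,BV[1]+s*x+c*y,z])
def wb(p):
    c,s=np.cos(BV[2]),np.sin(BV[2]); d=np.array(p)[:2]-BV[:2]; return np.array([c*d[0]+s*d[1],-s*d[0]+c*d[1],p[2]])
E
python3 - <<'E'
from h import *
import fit2
print(fit2.v[2])
ty=fit2.v[2]+np.pi/2
plan(bw(0,95,150),ty,3)
print(robot.get_obs()["t"])
E
```

```text
[ 580.78 -231.87    0.28]
[[-1.27 -0.2 ]
 [ 0.83 -0.17]
 [-0.81  0.39]
 [ 0.15 -0.24]
 [ 0.51  0.21]
 [ 0.01  0.23]
 [ 0.62  0.02]]
outlet [-0.59 43.26] knobtop [-92.91  31.08] pivot [-40.1   44.56] cubetopback [-0.18 65.21]
0.2816739241716872
from [ 555.1 -216.   251.3] 1.853 step len 42.1 turn/row 0.01
[np.float64(24.2), np.float64(6.8), np.float64(33.8)],[np.float64(24.2), np.float64(6.8), np.float64(33.8)],[np.float64(24.2), np.float64(6.8), np.float64(33.8)],
3.55
```

Emit:
send_rows(series=[[0,[24.2,6.8,33.8],0],[0,[24.2,6.8,33.8],0],[0,[24.2,6.8,33.8],0],[0,[0,0,0],0],[0,[0,0,0],0],[0,[0,0,40],0],[0,[0,0,40],0],[0,[0,0,16],0],[0,[0,0,0],0]])

```text
t: 4.68
tcp_pos: [554.9, -140.8, 54.1]
ee_rot: [0.601, 0.799, -0.0, -0.0]
force: [-0.0, -0.2, 0.9]
gripper_width: 0.1
```

```bash
cat > look.py <<'E'
from h import *
import sys
np.set_printoptions(precision=2,suppress=True)
o=robot.get_obs(); print(o["t"],"tcp",o["tcp_pos"],"board",wb(o["tcp_pos"]),"yaw",toolyaw(o),"F",o["force"],"w",o["gripper_width"],"q",o["q"].round(2))
for n in sys.argv[2:]:
    p,d=viewer.snapshot(n); cv2.imwrite(f"pics/{n}{sys.argv[1]}.png",p[:,:,::-1]); np.save(f"pics/{n}{sys.argv[1]}_d.npy",d)
E
python3 look.py 2 wrist side
```

```text
4.675 tcp [ 554.94 -140.78   54.08] board [ 0.34 94.69 54.08] yaw 1.8529238383795963 F [-0.04 -0.24  0.87] w 0.11756756866811552 q [ 0.55  0.67 -0.56  1.85  0.5   0.76  0.01]
```

View pics/wrist2.png

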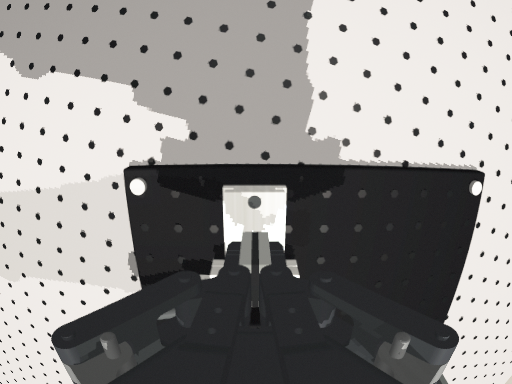

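View pics/side2.png

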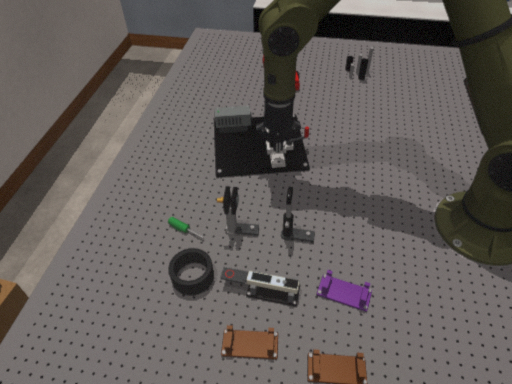

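Emit:
send_rows(series=[[0,[-10,0,0],0],[0,[-10,0,0],0],[0,[-20,0,0],0],[0,[-20,0,0],0],[0,[-20,0,0],0],[0,[-20,0,0],0],[0,[-15,0,0],0],[0,[0,0,0],0]])

```text
t: 5.78
tcp_pos: [586.7, -253.1, 53.3]
ee_rot: [0.601, 0.799, -0.001, 0.0]
force: [-0.7, -0.1, 0.4]
gripper_width: -0.1
```

```bash
python3 look.py 3 top
```

```text
5.775 tcp [ 586.66 -253.12   53.34] board [ -0.22 -22.05  53.34] yaw 1.851190572895318 F [-0.66 -0.08  0.4 ] w -0.0663885893270634 q [ 0.7   0.75 -0.57  1.67  0.5   0.87  0.2 ]
```

Emit:
send_rows(series=[[0,[-8,0,0],0],[0,[-6,0,0],0],[0,[-4,0,0],0],[0,[0,0,0],0]])

```text
t: 6.32
tcp_pos: [591.8, -268.2, 53.7]
ee_rot: [0.6, 0.8, -0.0, -0.0]
force: [-0.9, 1.8, -0.7]
gripper_width: 0.0
```

```bash
python3 look.py 4 top side wrist; python3 -c "
import cv2
t=cv2.imread('pics/top4.png'); s=cv2.imread('pics/side4.png')
a=cv2.resize(t[110:250,290:430],(560,560),interpolation=cv2.INTER_CUBIC)
cv2.imwrite('pics/top4z.png',a)
cv2.imwrite('pics/side4z.png',cv2.resize(s[90:200,200:340],None,fx=4,fy=4,interpolation=cv2.INTER_CUBIC))"
```

```text
6.325 tcp [ 591.77 -268.23   53.67] board [  0.51 -37.98  53.67] yaw 1.8535563137219562 F [-0.88  1.84 -0.66] w 0.0016766245627314103 q [ 0.71  0.77 -0.57  1.63  0.5   0.89  0.23]
```

View pics/top4z.png

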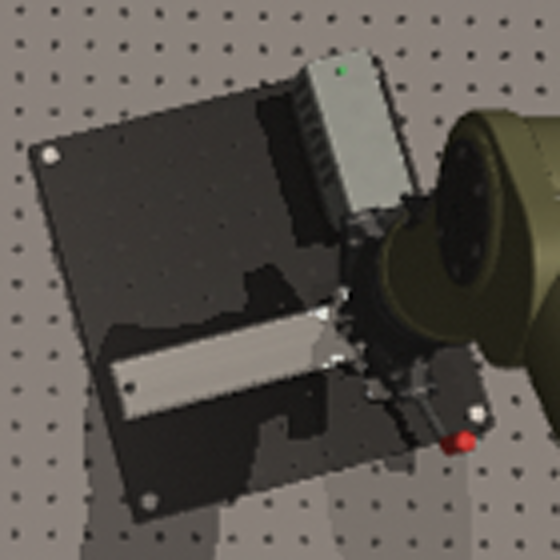

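View pics/side4z.png

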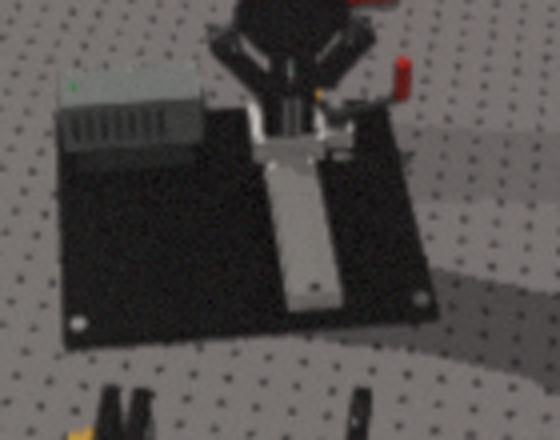

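Emit:
send_rows(series=[[0,[-3,0,0],0],[0,[-2,0,0],0],[0,[0,0,0],0]])

```text
t: 6.85
tcp_pos: [593.3, -272.7, 54.0]
ee_rot: [0.6, 0.8, -0.0, 0.0]
force: [-1.7, 3.2, 0.7]
gripper_width: -0.2
```

```bash
python3 look.py 5
```

```text
6.85 tcp [ 593.35 -272.72   54.  ] board [  0.79 -42.73  54.  ] yaw 1.8537912901025273 F [-1.74  3.17  0.67] w -0.18042714242787863 q [ 0.72  0.77 -0.57  1.62  0.5   0.9   0.24]
```

Emit:
send_rows(series=[[0,[-3,0,0],0],[0,[0,0,0],0]])

```text
t: 7.1
tcp_pos: [593.8, -274.0, 54.0]
ee_rot: [0.6, 0.8, 0.0, -0.001]
force: [-4.9, 6.1, 3.0]
gripper_width: 0.1
```

```bash
python3 look.py 5
```

```text
7.1 tcp [ 593.75 -274.04   53.99] board [  0.81 -44.12  53.99] yaw 1.85475778503278 F [-4.89  6.13  3.01] w 0.06801552826458318 q [ 0.72  0.77 -0.57  1.62  0.5   0.9   0.25]
```

Emit:
send_rows(series=[[0,[-3,0,0],0],[0,[0,0,0],0],[0,[0,0,0],0]])

```text
t: 7.48
tcp_pos: [593.7, -274.1, 54.0]
ee_rot: [0.599, 0.801, 0.001, -0.003]
force: [-8.6, 12.4, 8.2]
gripper_width: 0.0
```

```bash
python3 look.py 5 wrist
```

```text
7.475 tcp [ 593.73 -274.07   53.99] board [  0.78 -44.14  53.99] yaw 1.856685372382034 F [-8.56 12.41  8.24] w 0.004633529380629469 q [ 0.72  0.77 -0.57  1.62  0.5   0.91  0.25]
```

Emit:
send_rows(series=[[0,[15,0,0],0],[0,[15,0,-10],0],[0,[10,0,-50],0],[0,[10,-10,-50],0],[0,[0,-10,-50],0],[0.6,[0,0,-36],0],[0.6,[0,0,0],0],[0.6,[0,0,0],0]])

```text
t: 8.52
tcp_pos: [561.6, -235.8, 249.9]
ee_rot: [0.6, 0.8, -0.0, 0.0]
force: [-0.1, 0.3, -0.4]
gripper_width: 50.9
```

```bash
python3 look.py 6 wrist; python3 -c "
import cv2
t=cv2.imread('pics/wrist6.png')
cv2.imwrite('pics/wrist6z.png',cv2.resize(t[90:290,150:400],None,fx=3,fy=3,interpolation=cv2.INTER_CUBIC))"
```

```text
8.525 tcp [ 561.58 -235.83  249.94] board [-19.55   1.5  249.94] yaw 1.853895466242889 F [-0.08  0.29 -0.39] w 50.92879581871357 q [ 0.76  0.52 -0.67  1.51  0.34  1.22  0.32]
```

View pics/wrist6z.png

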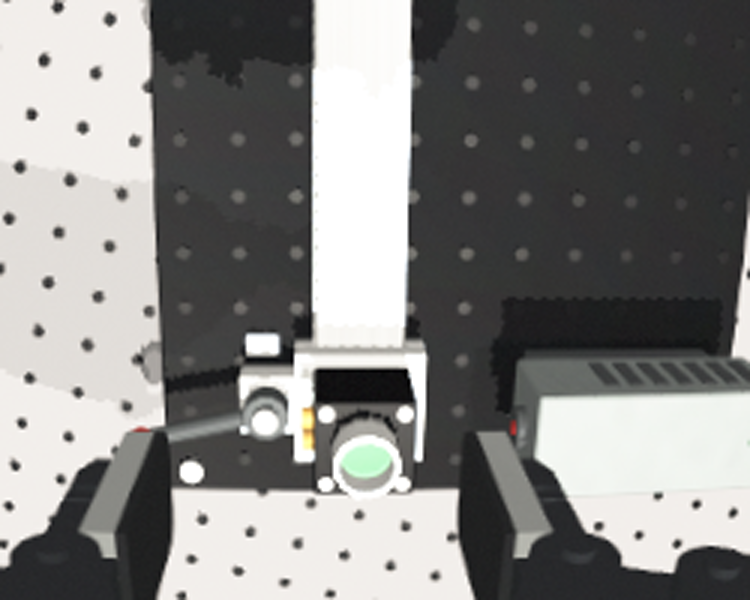

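Run:
```python
from h import *
o=robot.get_obs()
z=lambda a,b:(150+a/3-.33,90+b/3-.33)
print(wb(watz(z(367,464),96,o)),wb(watz(z(264,421),54,o)),wb(watz(z(141,431),82,o)))
for r in finder.place_of("wrist","outlet")[:1]: print(r["pixel"],wb(watz(r["pixel"],96,o)))
for X in [(0,-75,96),(-13,-75,96),(13,-75,96),(0,-55,80),(-40,-75,54)]:
    p=wproj(bw(*X),o); print(X,p,(p-[150,90])*3)
```

```text
[ -0.87841581 -72.6460716   96.        ] [-41.08080514 -73.8008086   54.        ] [-86.94385592 -66.47736094  82.        ]
[270.9, 246.5] [ -2.03282433 -75.33140034  96.        ]
(0, -75, 96) [272.73882176 246.22795255] [368.21646529 468.68385764]
(-13, -75, 96) [261.00915873 246.24512008] [333.02747618 468.73536025]
(13, -75, 96) [284.41248142 246.15656393] [403.23744427 468.46969178]
(0, -55, 80) [272.41625983 224.11891647] [367.2487795  402.35674941]
(-40, -75, 54) [238.55808088 230.89549156] [265.67424263 422.68647469]
```

Run:
```python
from h import *
plan(bw(-100.5,-59,150),2.093,3)
```

```text
from [ 561.2 -235.8  248.9] 1.854 step len 47.1 turn/row -4.56
[np.float64(-20.1), np.float64(-26.9), np.float64(33.0)],[np.float64(-17.9), np.float64(-28.5), np.float64(33.0)],[np.float64(-15.6), np.float64(-29.8), np.float64(33.0)],
```

Emit:
send_rows(series=[[0,[-20.1,-26.9,33],-4.56],[0,[-17.9,-28.5,33],-4.56],[0,[-15.6,-29.8,33],-4.56],[0,[0,0,0],0],[0,[0,0,0],0]])

```text
t: 9.25
tcp_pos: [501.5, -315.6, 150.7]
ee_rot: [0.501, 0.865, 0.001, -0.0]
force: [-0.5, 1.3, 0.5]
gripper_width: -0.2
```

```bash
python3 look.py 7 wrist
python3 - <<'E'
from h import *
o=robot.get_obs()
for r in finder.place_of("wrist","lever_knob")[:2]: print(r["score"],r["pixel"],wb(watz(r["pixel"],66,o)))
print(wproj(bw(-93.4,-88,66),o))
E
```

```text
9.25 tcp [ 501.52 -315.58  150.71] board [-99.3  -58.55 150.71] yaw 2.092211904612938 F [-0.51  1.3   0.52] w -0.1515578275781891 q [ 0.95  0.6  -0.7   1.7   0.44  1.01  0.62]
0.71 [254.5, 231.7] [-91.98870497 -86.32127109  66.        ]
[252.37913976 233.10686931]
```

View pics/wrist7.png

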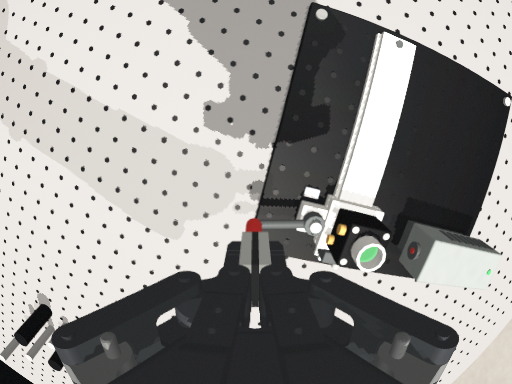

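Emit:
send_rows(series=[[0,[0,0,40],0],[0,[0,0,40],0],[0,[0,0,14],0],[0,[-6,0,0],0],[0,[-5,0,0],0],[0,[-3,0,0],0],[0,[0,0,0],0]])

```text
t: 10.22
tcp_pos: [508.5, -329.1, 57.7]
ee_rot: [0.501, 0.865, -0.0, 0.001]
force: [0.2, -0.8, -0.3]
gripper_width: 0.1
```

```bash
python3 look.py 8
```

```text
10.225 tcp [ 508.52 -329.09   57.69] board [-96.31 -73.46  57.69] yaw 2.0921552703864927 F [ 0.16 -0.84 -0.32] w 0.14015349797568186 q [ 0.91  0.72 -0.63  1.76  0.55  0.84  0.55]
```

Emit:
send_rows(series=[[0,[-8.3,-2.1,0],-8.5],[0,[-8.3,-2.1,0],-8.5],[0,[-8.3,-2.1,0],-8.5],[0,[-8.3,-2.1,0],-8.5],[0,[-8.3,-2.1,0],-8.5],[0,[-8.3,-2.1,0],-8.5],[0,[0,0,0],0]])

```text
t: 11.1
tcp_pos: [538.0, -368.6, 56.8]
ee_rot: [0.08, 0.997, 0.0, 0.0]
force: [0.4, 0.5, -0.1]
gripper_width: 0.1
```

```bash
python3 look.py 9 wrist
```

```text
11.1 tcp [ 538.03 -368.64   56.81] board [ -78.88 -119.63   56.81] yaw 2.9810818034859827 F [ 0.39  0.52 -0.06] w 0.0999760070661242 q [ 1.03  0.85 -0.86  1.62  0.73  1.02  1.35]
```

View pics/wrist9.png

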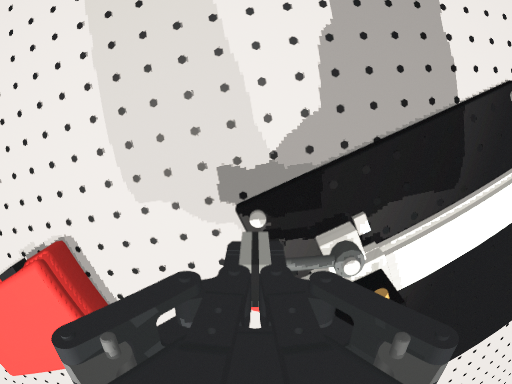

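Emit:
send_rows(series=[[0,[-8.3,-2.1,0],-8.5],[0,[-8.3,-2.1,0],-8.5],[0,[-6,-1.5,0],-6],[0,[0,0,0],0]])

```text
t: 11.65
tcp_pos: [560.2, -374.3, 56.9]
ee_rot: [-0.119, 0.993, 0.0, 0.0]
force: [-0.6, -0.2, -0.5]
gripper_width: -0.1
```

```bash
python3 look.py 10
```

```text
11.65 tcp [ 560.23 -374.33   56.93] board [ -59.12 -131.24   56.93] yaw -2.902086564490779 F [-0.55 -0.24 -0.48] w -0.08996574209773292 q [ 1.04  0.91 -0.95  1.56  0.8   1.1   1.71]
```

Emit:
send_rows(series=[[0,[-2,0,0],0],[0,[-1,0,0],0],[0,[0,0,0],0]])

```text
t: 12.02
tcp_pos: [561.9, -374.2, 56.8]
ee_rot: [-0.12, 0.993, -0.0, -0.001]
force: [-5.2, -0.3, 1.9]
gripper_width: 0.1
```

```bash
python3 look.py 10
```

```text
12.025 tcp [ 561.93 -374.24   56.81] board [ -57.46 -131.61   56.81] yaw -2.900396623376595 F [-5.16 -0.31  1.86] w 0.1176292001316371 q [ 1.04  0.91 -0.95  1.55  0.8   1.11  1.71]
```

Emit:
send_rows(series=[[0,[-3,0,0],0],[0,[0,0,0],0],[0,[0,0,0],0]])

```text
t: 12.4
tcp_pos: [562.6, -374.2, 56.6]
ee_rot: [-0.12, 0.993, -0.0, -0.003]
force: [-11.6, -1.2, 6.5]
gripper_width: 0.1
```

```bash
python3 look.py 10
```

```text
12.4 tcp [ 562.59 -374.23   56.56] board [ -56.82 -131.79   56.56] yaw -2.901127613818708 F [-11.61  -1.21   6.47] w 0.13001905654526272 q [ 1.03  0.91 -0.94  1.55  0.8   1.11  1.71]
```

Emit:
send_rows(series=[[0,[10,0,0],0],[0,[20,0,0],0],[0,[20,0,-50],0],[0,[10,10,-50],0],[0.6,[0,10,-50],0],[0.6,[0,10,-43],0],[0.6,[0,0,0],0],[0.6,[0,0,0],0]])

```text
t: 13.4
tcp_pos: [500.6, -358.5, 249.6]
ee_rot: [-0.121, 0.993, -0.0, 0.0]
force: [0.2, -0.6, -0.8]
gripper_width: 51.4
```

```bash
python3 look.py 11 wrist; python3 -c "
import cv2
t=cv2.imread('pics/wrist11.png')
cv2.imwrite('pics/wrist11z.png',cv2.resize(t[90:290,130:380],None,fx=3,fy=3,interpolation=cv2.INTER_CUBIC))"
python3 - <<'E'
from h import *
o=robot.get_obs()
for k,z in dict(outlet=96,lever_knob=66,lever_pivot=46,stop_face=45,laser_front=60).items():
    for r in finder.place_of("wrist",k)[:1]: print(k,r["score"],r["pixel"],wb(watz(r["pixel"],z,o)))
for X in [(0,-75,96),(0,-62,96),(0,-88,96),(-40,-130,82),(-40,-75,54),(-20,-100,45),(20,-100,45),(67,-75,83)]: print(X,(wproj(bw(*X),o)-[130,90])*3)
E
```

```text
13.4 tcp [ 500.58 -358.48  249.6 ] board [-112.06  -99.52  249.6 ] yaw -2.8992578574561136 F [ 0.22 -0.62 -0.77] w 51.42115076760719 q [ 1.18  0.66 -1.1   1.49  0.59  1.35  1.85]
outlet 0.76 [277.6, 273.1] [ -0.54558818 -77.41242735  96.        ]
lever_knob 0.63 [234.9, 230.3] [ -43.79412352 -125.90120621   66.        ]
lever_pivot 0.83 [274.8, 222.4] [-44.03013078 -77.10431691  46.        ]
stop_face 0.95 [259.5, 252.3] [ -2.03145219 -97.59029683  45.        ]
laser_front 0.8 [278.2, 297.7] [ 62.22436548 -74.27309734  60.        ]
(0, -75, 96) [449.03462369 550.20055078]
(0, -62, 96) [482.49520446 548.53165139]
(0, -88, 96) [415.40781043 551.65004661]
(-40, -130, 82) [302.06370514 446.9294206 ]
(-40, -75, 54) [440.8700647  413.36792548]
(-20, -100, 45) [381.55720434 450.13167734]
(20, -100, 45) [384.62651705 530.29212545]
(67, -75, 83) [446.43138352 662.46259079]
```

View pics/wrist11z.png

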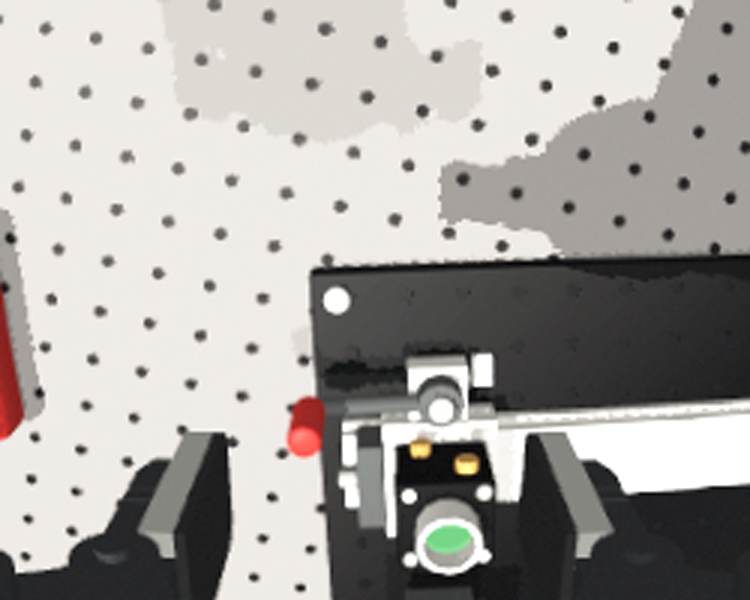

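Run:
```python
from h import *
plan([490,281,320],3.03,12)
```

```text
from [ 500.4 -358.4  249. ] -2.899 step len 53.6 turn/row 1.69
[np.float64(-12.0), np.float64(51.9), np.float64(-5.9)],[np.float64(-10.4), np.float64(52.3), np.float64(-5.9)],[np.float64(-8.9), np.float64(52.5), np.float64(-5.9)],[np.float64(-7.3), np.float64(52.8), np.float64(-5.9)],[np.float64(-5.8), np.float64(53.0), np.float64(-5.9)],[np.float64(-4.2), np.float64(53.1), np.float64(-5.9)],[np.float64(-2.6), np.float64(53.2), np.float64(-5.9)],[np.float64(-1.1), np.float64(53.3), np.float64(-5.9)],[np.float64(0.5), np.float64(53.3), np.float64(-5.9)],[np.float64(2.1), np.float64(53.2), np.float64(-5.9)],[np.float64(3.7), np.float64(53.2), np.float64(-5.9)],[np.float64(5.2), np.float64(53.0), np.float64(-5.9)],
```

Emit:
send_rows(series=[[1,[-12,51.9,-12],1.69],[1,[-10.4,52.3,-12],1.69],[1,[-8.9,52.5,-12],1.69],[1,[-7.3,52.8,-12],1.69],[1,[-5.8,53,-12],1.69],[1,[-4.2,53.1,-12],1.69],[1,[-2.6,53.2,0],1.69],[1,[-1.1,53.3,0],1.69],[1,[0.5,53.3,0],1.69],[1,[2.1,53.2,0],1.69],[1,[3.7,53.2,0],1.69],[1,[5.2,53,0],1.69]])

```text
t: 15.2
tcp_pos: [490.1, 282.5, 321.5]
ee_rot: [0.056, 0.998, -0.0, -0.0]
force: [1.1, -0.6, -0.3]
gripper_width: 85.5
```

Emit:
send_rows(series=[[1,[0,0,50],0],[1,[0,0,40],0],[1,[0,0,0],0],[1,[0,0,0],0]])

```text
t: 15.7
tcp_pos: [490.6, 281.6, 233.3]
ee_rot: [0.056, 0.998, 0.001, 0.0]
force: [0.5, 0.4, 0.8]
gripper_width: 85.6
```

```bash
python3 look.py 12 wrist
python3 - <<'E'
from h import *
o=robot.get_obs()
for k,z in dict(wand_grip=40,window=34,cradle=0).items():
    for r in finder.place_of("wrist",k)[:2]: print(k,r["score"],r["pixel"],watz(r["pixel"],z,o))
E
```

```text
15.7 tcp [490.6  281.62 233.26] board [ 55.24 518.41 233.26] yaw 3.030158331970477 F [0.45 0.36 0.85] w 85.63452160460193 q [ 0.04  0.55 -0.98  1.65  0.48  1.2   0.41]
wand_grip 0.97 [253.3, 178.6] [500.12482387 279.09866536  40.        ]
window 0.92 [257.4, 255.6] [604.13230073 272.63717933  34.        ]
cradle 0.91 [252.2, 172.1] [501.08955165 277.42992809   0.        ]
cradle 0.81 [355.7, 45.6] [347.18162672 428.75652414   0.        ]
```

View pics/wrist12.png

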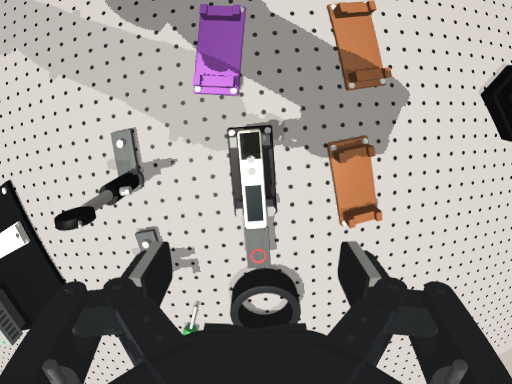

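```bash
python3 -c "
import cv2
t=cv2.imread('pics/wrist12.png')
cv2.imwrite('pics/wrist12z.png',cv2.resize(t[115:275,200:310],None,fx=3.7,fy=3.7,interpolation=cv2.INTER_CUBIC))"
```

```text
(no output)
```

View pics/wrist12z.png

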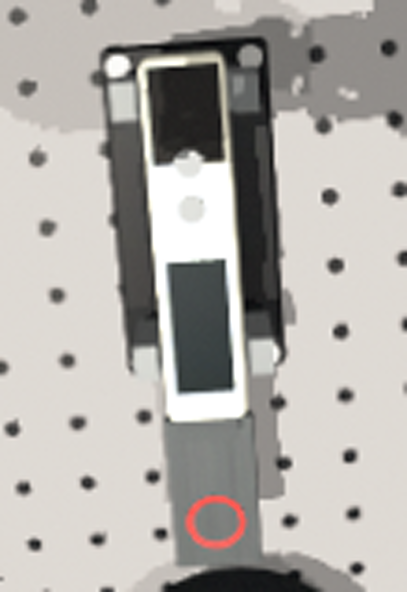

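Run:
```python
from h import *
np.set_printoptions(precision=2,suppress=True)
o=robot.get_obs()
z=lambda a,b:(200+a/3.7-.36,115+b/3.7-.36)
c=[watz(z(*p),50,o) for p in [(138,58),(226,52),(164,420),(248,414)]]
for q in c: print(q)
r=(c[0]+c[1])/2; f=(c[2]+c[3])/2
print("rear",r,"front",f,"len",np.linalg.norm(f-r),"grip",(r+f)/2,"w",np.linalg.norm(c[0]-c[1]),np.linalg.norm(c[2]-c[3]))
ring=watz(z(216,521),40,o); print("ring",ring)
g=(r+f)/2
print("yaw",np.arctan2(*(f-r)[1::-1]),np.arctan2(*(ring-r)[1::-1]),np.arctan2(*(ring-g)[1::-1]),np.linalg.norm((ring-g)[:2]))
```

```text
[441.55 267.39  50.  ]
[442.74 293.35  50.  ]
[556.52 261.14  50.  ]
[557.45 288.18  50.  ]
rear [442.14 280.37  50.  ] front [556.98 274.66  50.  ] len 114.98125816233775 grip [499.56 277.51  50.  ] w 25.981837610256264 27.05638361101683
ring [600.59 273.31  40.  ]
yaw -0.049674393458782405 -0.044498383099926576 -0.04155543630527257 101.11334429529458
```

Run:
```python
from h import *
plan([499.8,278,120],3.095,3)
```

```text
from [490.7 281.4 233.4] 3.03 step len 37.9 turn/row -1.25
[np.float64(-3.1), np.float64(-0.8), np.float64(37.8)],[np.float64(-3.1), np.float64(-0.9), np.float64(37.8)],[np.float64(-3.1), np.float64(-0.9), np.float64(37.8)],
```

Emit:
send_rows(series=[[1,[-3.1,-0.9,38],-1.25],[1,[-3.1,-0.9,38],-1.25],[1,[-3.1,-0.9,38],-1.25],[1,[0,0,0],0]])

```text
t: 16.4
tcp_pos: [498.6, 276.2, 116.4]
ee_rot: [0.023, 1.0, -0.001, -0.002]
force: [-0.6, 0.2, 0.0]
gripper_width: 85.2
```

```bash
python3 look.py 13 wrist
```

```text
16.4 tcp [498.64 276.24 116.43] board [ 61.48 511.02 116.43] yaw 3.095061958357711 F [-0.61  0.16  0.03] w 85.2223556013957 q [ 0.    0.68 -0.91  1.79  0.63  0.99  0.36]
```

View pics/wrist13.png

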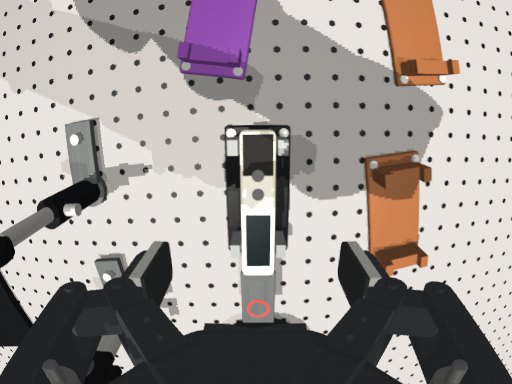

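Run:
```python
from h import *
o=robot.get_obs()
r=watz((257.3,131),50,o); f=watz((258,275),50,o); print(r,f,(r+f)/2,np.linalg.norm(f-r),np.arctan2(*(f-r)[1::-1]), watz((258,309),40,o))
plan([(r+f)[0]/2,(r+f)[1]/2,20],toolyaw(o),1)
```

```text
[443.33226344 281.5918002   50.        ] [559.37444881 277.10815347  50.        ] [501.35335613 279.34997683  50.        ] 116.12877280312046 -0.0386188651804278 [603.75560858 275.37727267  40.        ]
from [499.2 277.4 118.3] 3.095 step len 98.3 turn/row -0.0
[np.float64(-2.1), np.float64(2.0), np.float64(98.3)],
```

Emit:
send_rows(series=[[1,[-1.5,1.5,30],0],[1,[0,0,30],0],[1,[0,0,25],0],[1,[0,0,13],0],[1,[0,0,0],0],[1,[0,0,0],0]])

```text
t: 17.2
tcp_pos: [501.4, 279.6, 21.3]
ee_rot: [0.023, 1.0, 0.001, 0.001]
force: [0.0, 0.1, -0.4]
gripper_width: 85.1
```

```bash
python3 look.py 14 wrist
```

```text
17.2 tcp [501.45 279.63  21.33] board [ 65.11 513.5   21.33] yaw 3.0956307218092705 F [ 0.01  0.14 -0.44] w 85.08902921272426 q [-0.07  0.79 -0.8   1.87  0.78  0.82  0.24]
```

View pics/wrist14.png

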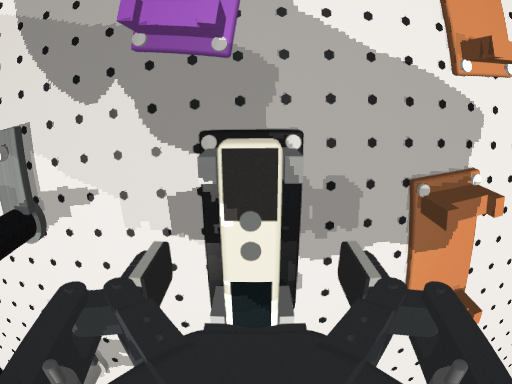

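Emit:
send_rows(series=[[0.3,[0,0,0],0],[0.2,[0,0,0],0],[0.2,[0,0,0],0],[0,[0,0,0],0],[0,[0,0,0],0],[0,[0,0,0],0],[0,[0,0,0],0]], squeeze=70)

```text
t: 18.12
tcp_pos: [500.8, 279.0, 20.2]
ee_rot: [0.023, 1.0, 0.0, 0.0]
force: [-0.8, -1.0, 4.5]
gripper_width: 25.1
```

```bash
python3 look.py 15 wrist
```

```text
18.125 tcp [500.84 278.99  20.18] board [ 64.35 513.06  20.18] yaw 3.0957804952306884 F [-0.77 -0.97  4.53] w 25.129622741212213 q [-0.07  0.79 -0.8   1.87  0.78  0.82  0.24]
```

View pics/wrist15.png

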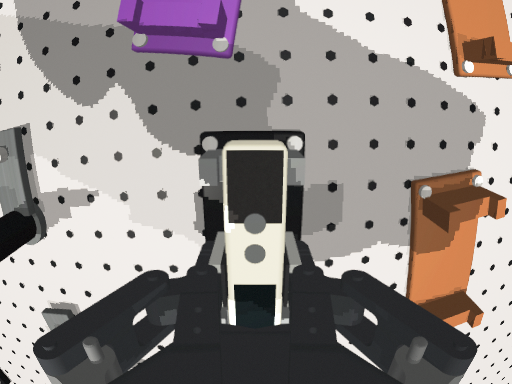

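Emit:
send_rows(series=[[0,[0,0,-8],0],[0,[0,0,-15],0],[0,[0,0,-25],0],[0,[0,0,-40],0],[0,[0,0,-40],0],[0,[0,0,-50],0],[0,[0,0,-50],0],[0,[0,0,-40],0],[0,[0,0,-20],0],[0,[0,0,-10],0],[0,[0,0,0],0]])

```text
t: 19.55
tcp_pos: [500.6, 279.0, 318.3]
ee_rot: [0.023, 1.0, 0.0, 0.0]
force: [-0.3, -0.2, -1.0]
gripper_width: 25.2
```

```bash
python3 look.py 16 wrist side
```

```text
19.55 tcp [500.59 278.97 318.28] board [ 64.1  513.11 318.28] yaw 3.0960183759898734 F [-0.25 -0.15 -0.96] w 25.23200190574248 q [ 0.07  0.5  -1.03  1.48  0.43  1.4   0.54]
```

View pics/wrist16.png

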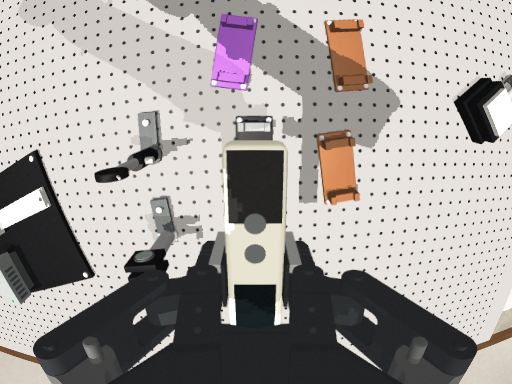

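View pics/side16.png

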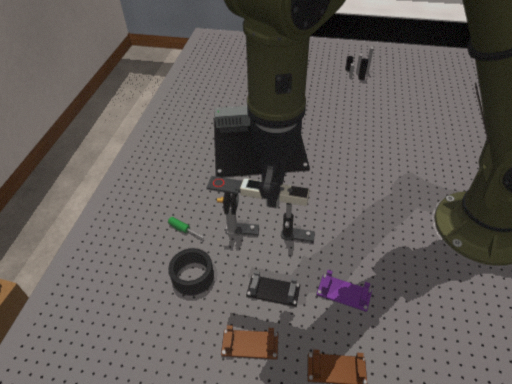

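```bash
python3 - <<'E'
from h import *
np.set_printoptions(precision=3,suppress=True)
d=np.load("pics/wrist16_d.npy"); c=viewer.camera_params("wrist"); f=192/np.tan(np.radians(c["vfov"]/2)); T=np.array(c["T_tool_cam"])
def tool(u,v):
    x,y=u-c["cx"],v-c["cy"]; r=np.hypot(x,y); th=r/f; z=d[v,u]
    return (T@np.array([x/r*np.tan(th)*z,y/r*np.tan(th)*z,z,1]))[:3]
pts=np.array([tool(u,v) for u in range(230,282,3) for v in range(152,310,4)])
A=np.c_[pts[:,:2],np.ones(len(pts))]; s=np.linalg.lstsq(A,pts[:,2],rcond=None)[0]; res=pts[:,2]-A@s
k=abs(res)<3; s=np.linalg.lstsq(A[k],pts[k,2],rcond=None)[0]; print("plane z=ax+by+c",s,k.sum(),len(k),res[k].std())
for v in (135,138,140,142,144,146,148,150): print(v,d[v,255],tool(255,v))
for u in range(216,294,3): print(u,d[180,u].round(1),tool(u,180),end=";")
E
python3 -c "
import cv2
t=cv2.imread('pics/wrist16.png')
cv2.imwrite('pics/wrist16z.png',cv2.resize(t[130:330,200:310],None,fx=3,fy=3,interpolation=cv2.INTER_CUBIC))"
```

```text
plane z=ax+by+c [ -0.004   0.003 -29.417] 719 720 0.7598582467684922
135 445.3227 [ 30.737   0.054 310.046]
138 447.04245 [ 26.089   0.056 310.463]
140 126.68629 [ 58.492  -0.078 -14.06 ]
142 119.03852 [ 58.545  -0.081 -22.021]
144 115.22449 [ 58.226  -0.082 -26.093]
146 113.71303 [ 57.66   -0.083 -27.837]
148 112.31781 [ 57.1    -0.083 -29.458]
150 111.88286 [ 56.422  -0.083 -30.113]
216 474.6 [-41.916 -62.561 318.998];219 474.2 [-41.834 -57.644 318.6  ];222 119.3 [ 43.722 -13.379 -26.161];225 117.9 [ 44.051 -12.022 -27.503];228 116.1 [ 44.49  -10.655 -29.28 ];231 116.3 [ 44.438  -9.49  -29.085];234 116.6 [ 44.363  -8.331 -28.792];237 115.6 [ 44.597  -7.09  -29.74 ];240 116.0 [ 44.499  -5.939 -29.353];243 115.9 [ 44.525  -4.761 -29.461];246 116.8 [ 44.3    -3.618 -28.561];249 116.4 [ 44.393  -2.43  -28.935];252 115.8 [ 44.533  -1.248 -29.499];255 116.6 [ 44.34   -0.078 -28.723];258 116.1 [ 44.463   1.094 -29.216];261 115.1 [ 44.725   2.245 -30.266];264 116.0 [ 44.497   3.437 -29.343];267 114.9 [ 44.765   4.564 -30.418];270 116.0 [ 44.509   5.781 -29.376];273 116.4 [ 44.41    6.982 -28.967];276 116.1 [ 44.486   8.14  -29.262];279 115.1 [ 44.723   9.24  -30.207];282 116.1 [ 44.496  10.499 -29.278];285 117.4 [ 44.173  11.819 -27.962];288 475.2 [-42.073  53.084 319.643];291 472.6 [-41.434  57.634 317.145];
```

View pics/wrist16z.png

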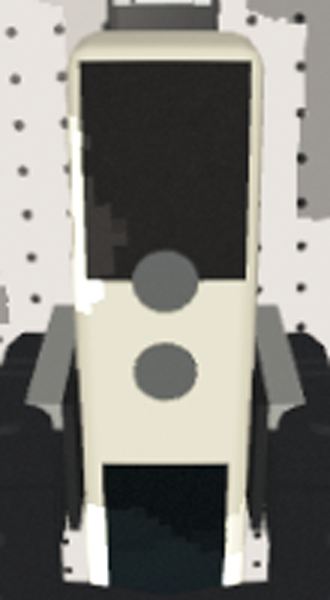

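```bash
cat >> h.py <<'E'
WT=np.array([-99.6,-0.2,-13.4])
def window(o):
    return o["tcp_pos"]+Rn.from_quat(o["ee_rot"]).as_matrix()@WT
def tcp_for(win,yaw):
    c,s=np.cos(yaw),np.sin(yaw)
    return np.array(win)-(WT[0]*np.array([c,s,0])+WT[1]*np.array([s,-c,0])+WT[2]*np.array([0,0,-1]))
E
python3 - <<'E'
from h import *
o=robot.get_obs(); y=toolyaw(o)
w=bw(0,-75,106.5); print(w, window(o))
t=tcp_for(w,y); print(t)
t[2]=318; plan(t,y,12)
E
```

```text
[ 601.50667364 -303.94915787  106.5       ] [599.99210732 273.74098273 330.33183925]
[ 502.01991866 -299.19672868   93.1       ]
from [500.5 278.5 317. ] 3.096 step len 48.1 turn/row -0.0
[np.float64(-2.3), np.float64(-48.1), np.float64(-0.1)],[np.float64(-2.3), np.float64(-48.1), np.float64(-0.1)],[np.float64(-2.3), np.float64(-48.1), np.float64(-0.1)],[np.float64(-2.3), np.float64(-48.1), np.float64(-0.1)],[np.float64(-2.3), np.float64(-48.1), np.float64(-0.1)],[np.float64(-2.3), np.float64(-48.1), np.float64(-0.1)],[np.float64(-2.3), np.float64(-48.1), np.float64(-0.1)],[np.float64(-2.3), np.float64(-48.1), np.float64(-0.1)],[np.float64(-2.3), np.float64(-48.1), np.float64(-0.1)],[np.float64(-2.3), np.float64(-48.1), np.float64(-0.1)],[np.float64(-2.3), np.float64(-48.1), np.float64(-0.1)],[np.float64(-2.3), np.float64(-48.1), np.float64(-0.1)],
```

Emit:
send_rows(series=[[0,[-1,-15,0],0],[0,[-2,-35,0],0],[0,[-2.3,-50,0],0],[0,[-2.3,-50,0],0],[0,[-2.3,-50,0],0],[0,[-2.3,-50,0],0],[0,[-2.3,-50,0],0],[0,[-2.3,-50,0],0],[0,[-2.3,-50,0],0],[0,[-2.3,-50,0],0],[0,[-2.3,-50,0],0],[0,[-2.3,-50,0],0]])

```text
t: 21.15
tcp_pos: [500.2, -274.3, 317.3]
ee_rot: [0.023, 1.0, 0.0, -0.001]
force: [1.2, 0.1, -1.7]
gripper_width: 24.7
```

Emit:
send_rows(series=[[0,[-1.6,-20,0],0],[0,[0,-7.7,0],0],[0,[0,0,0],0],[0,[0,0,20],0],[0,[0,0,45],0],[0,[0,0,45],0],[0,[0,0,30],0],[0,[0,0,10],0],[0,[0,0,0],0],[0,[0,0,0],0]])

```text
t: 22.4
tcp_pos: [502.8, -299.2, 169.5]
ee_rot: [0.023, 1.0, -0.0, 0.001]
force: [0.8, 0.4, -0.7]
gripper_width: 24.9
```

```bash
python3 look.py 17 wrist side top
python3 - <<'E'
from h import *
o=robot.get_obs(); print("window",window(o),"outlet",bw(0,-75,96), "tcp want",tcp_for(bw(0,-75,106.5),toolyaw(o)))
t=cv2.imread('pics/side17.png'); cv2.imwrite('pics/side17z.png',cv2.resize(t[60:200,190:350],None,fx=4,fy=4,interpolation=cv2.INTER_CUBIC))
t=cv2.imread('pics/top17.png'); cv2.imwrite('pics/top17z.png',cv2.resize(t[110:250,290:450],None,fx=4,fy=4,interpolation=cv2.INTER_CUBIC))
E
```

```text
22.4 tcp [ 502.83 -299.15  169.46] board [-93.51 -43.12 169.46] yaw 3.0962924738556223 F [ 0.76  0.37 -0.74] w 24.911206089020023 q [ 1.08  0.65 -0.98  1.7   0.6   1.12  1.44]
window [ 601.86199538 -304.29992619  182.53868371] outlet [ 601.50667364 -303.94915787   96.        ] tcp want [ 502.02099665 -299.17421564   93.1       ]
```

View pics/wrist17.png

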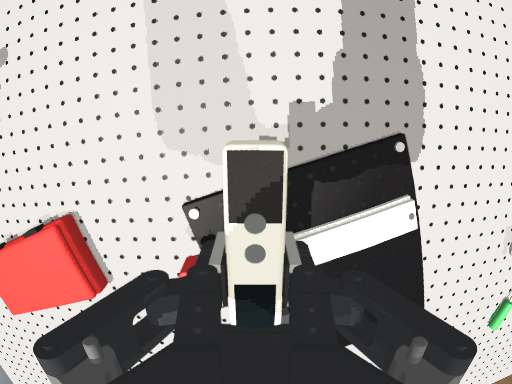

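View pics/side17z.png

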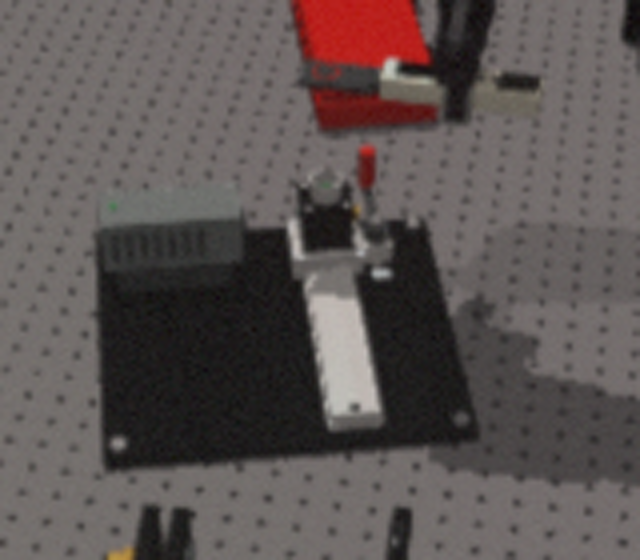

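View pics/top17z.png

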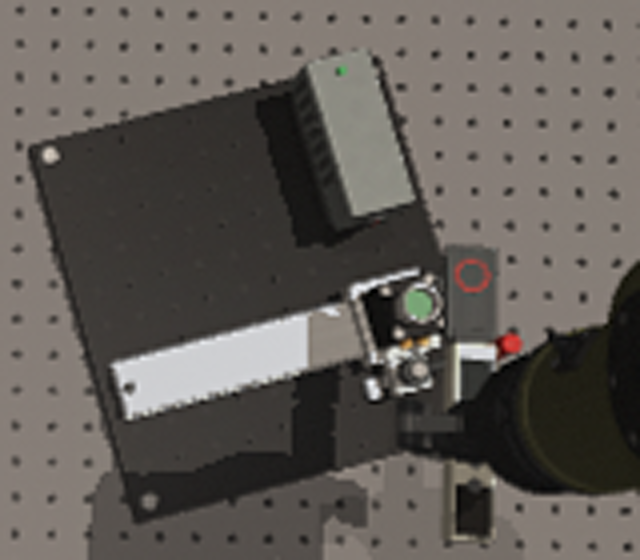

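Run:
```python
from h import *
np.set_printoptions(precision=1,suppress=True)
print("ring tri",tri((407.9,178.4),(271.1,77.4)),"at z",atz("top",(407.9,178.4),188.5),atz("side",(271.1,77.4),188.5))
print("outlet tri",tri((394.9,185.1),(271.1,105.6)),atz("top",(394.9,185.1),96),atz("side",(271.1,105.6),96))
o=robot.get_obs();print(window(o))
for n in ("top","side"):
    for k,z in (("outlet",96),("window",182.5),("lever_knob",66)):
        for r in finder.place_of(n,k)[:1]: print(n,k,r["score"],r["pixel"],atz(n,r["pixel"],z))
```

```text
ring tri (array([ 602.1, -303.4,  191.3]), np.float64(0.025779049845493278)) at z [ 602.6 -304.4  188.5] [ 602.8 -307.8  188.5]
outlet tri (array([ 602.1, -304.8,   91.1]), np.float64(1.2593743863466655)) [ 601.9 -303.2   96. ] [ 600.4 -297.9   96. ]
[ 601.9 -304.3  182.5]
top outlet 0.75 [395.6, 187.1] [ 596.7 -304.9   96. ]
top window 0.8 [406.7, 176.4] [ 608.6 -303.8  182.5]
top lever_knob 0.44 [414.2, 194.5] [ 583.  -364.1   66. ]
side outlet 0.57 [272.2, 104.4] [ 598.1 -304.7   96. ]
side window 0.55 [270.6, 77.3] [ 605.9 -317.6  182.5]
side lever_knob 0.51 [285.4, 103.2] [ 563.8 -359.7   66. ]
```

Emit:
send_rows(series=[[0,[0,0,15],0],[0,[0,0,20],0],[0,[0,0,15],0],[0,[0,0,10],0],[0,[0,0,5],0],[0,[0,0,0],0],[0,[0,0,0],0]])

```text
t: 23.72
tcp_pos: [502.2, -299.5, 103.4]
ee_rot: [0.023, 1.0, -0.0, 0.0]
force: [1.1, 1.1, -0.6]
gripper_width: 24.7
```

```bash
python3 look.py 18 side top
python3 - <<'E'
from h import *
np.set_printoptions(precision=1,suppress=True)
for i in range(3):
    o=robot.get_obs(); print("window",window(o),"outlet",bw(0,-75,96),wb(window(o))); viewer.snapshot("wrist")
t=cv2.imread('pics/side18.png'); cv2.imwrite('pics/side18z.png',cv2.resize(t[80:180,210:340],None,fx=5,fy=5,interpolation=cv2.INTER_CUBIC))
t=cv2.imread('pics/top18.png'); cv2.imwrite('pics/top18z.png',cv2.resize(t[110:250,290:450],None,fx=4,fy=4,interpolation=cv2.INTER_CUBIC))
E
```

```text
23.725 tcp [ 502.23 -299.47  103.38] board [-94.17 -43.26 103.38] yaw 3.095829660132127 F [ 1.06  1.1  -0.56] w 24.665441830570213 q [ 1.04  0.72 -0.93  1.77  0.68  1.    1.37]
window [ 601.6 -304.3  116.9] outlet [ 601.5 -303.9   96. ] [  0.  -75.4 116.9]
window [ 601.6 -304.3  116.8] outlet [ 601.5 -303.9   96. ] [ -0.  -75.4 116.8]
window [ 601.5 -304.3  116.7] outlet [ 601.5 -303.9   96. ] [ -0.1 -75.4 116.7]
```

View pics/side18z.png

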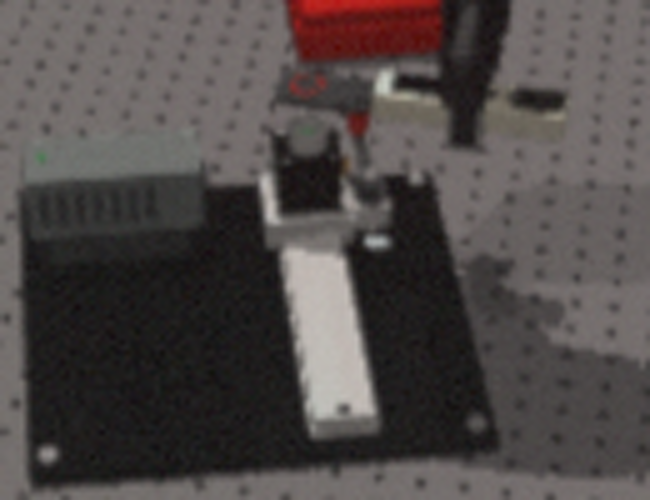

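View pics/top18z.png

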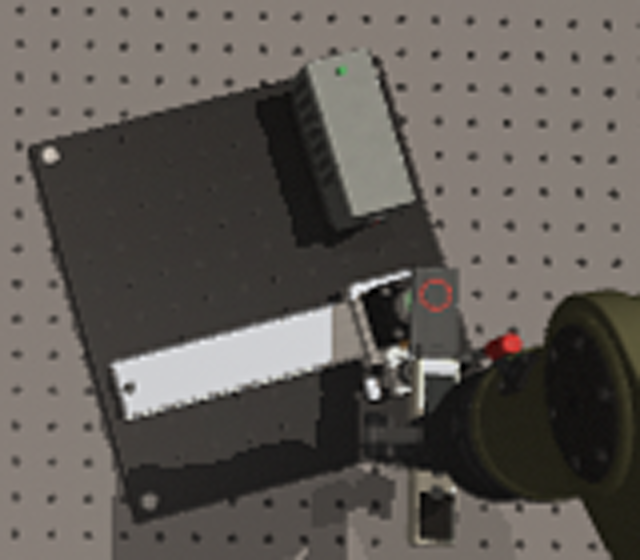

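Emit:
send_rows(series=[[0,[0,0.3,4],0],[0,[0,0,3.5],0],[0,[0,0,2.5],0],[0,[0,0,0],0],[0,[0,0,0],0],[0,[0,0,0],0],[0,[0,0,0],0]])

```text
t: 24.85
tcp_pos: [501.9, -299.2, 93.0]
ee_rot: [0.023, 1.0, -0.0, 0.0]
force: [0.2, -0.4, -1.0]
gripper_width: 25.1
```

```bash
python3 look.py 19 side top wrist
python3 - <<'E'
from h import *
np.set_printoptions(precision=1,suppress=True)
o=robot.get_obs(); print("window",window(o),wb(window(o)),"axis z",Rn.from_quat(o["ee_rot"]).as_matrix()[:,2])
d=np.load("pics/wrist19_d.npy"); c=viewer.camera_params("wrist"); f=192/np.tan(np.radians(c["vfov"]/2)); T=np.array(c["T_tool_cam"])
def tool(u,v):
    x,y=u-c["cx"],v-c["cy"]; r=np.hypot(x,y); th=r/f; z=d[v,u]
    return (T@np.array([x/r*np.tan(th)*z,y/r*np.tan(th)*z,z,1]))[:3]
pts=np.array([tool(u,v) for u in range(230,282,3) for v in range(152,310,4)]);A=np.c_[pts[:,:2],np.ones(len(pts))]
k=abs(pts[:,2]+29.4)<3; print(np.linalg.lstsq(A[k],pts[k,2],rcond=None)[0].round(4),k.sum(),tool(255,144))
t=cv2.imread('pics/side19.png'); cv2.imwrite('pics/side19z.png',cv2.resize(t[80:180,210:340],None,fx=5,fy=5,interpolation=cv2.INTER_CUBIC))
t=cv2.imread('pics/top19.png'); cv2.imwrite('pics/top19z.png',cv2.resize(t[110:250,290:450],None,fx=4,fy=4,interpolation=cv2.INTER_CUBIC))
E
```

```text
24.85 tcp [ 501.91 -299.16   92.96] board [-94.39 -42.87  92.96] yaw 3.0957416885992894 F [ 0.19 -0.44 -1.02] w 25.072843191544944 q [ 1.04  0.73 -0.92  1.78  0.69  0.98  1.36]
window [ 601.4 -303.9  106.3] [ -0.1 -74.9 106.3] axis z [ 0.  0. -1.]
[ -0.    0.  -29.4] 719 [ 58.3  -0.1 -26.7]
```

View pics/side19z.png

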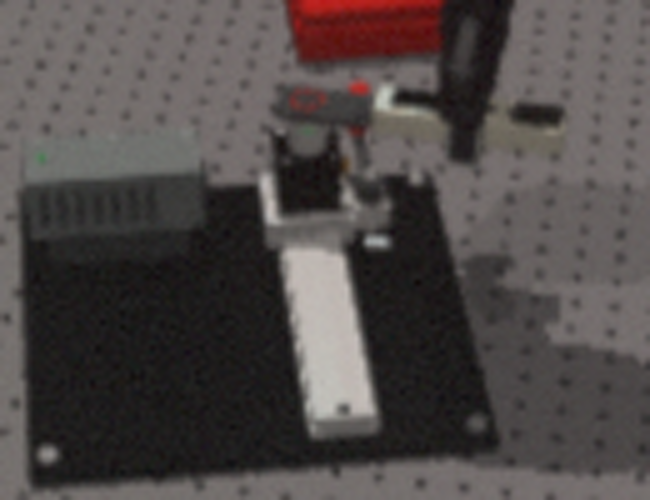

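View pics/top19z.png

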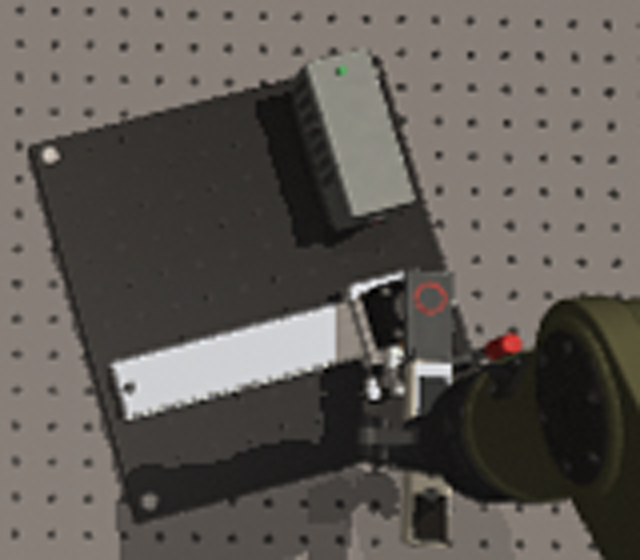

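Run:
```python
from h import *
np.set_printoptions(precision=1,suppress=True)
print("ring",atz("top",(397.4,184.4),112.3),atz("side",(271.2,99.6),112.3),"outlet model",bw(0,-75,96),"outlet pre",atz("top",(394.9,185.1),96))
print(robot.get_obs()["joint_velocities"].round(4))
print(robot.sign_off())
```

```text
ring [ 601.  -304.3  112.3] [ 601.6 -306.   112.3] outlet model [ 601.5 -303.9   96. ] outlet pre [ 601.9 -303.2   96. ]
[-0.  0. -0.  0. -0.  0. -0.]
the job is handed in; nothing more can be done
None
```

The run is complete and handed in at about t = 25 s of the 72 s allowed. No verdict is reported, so these results are from my own checks.

- **Cube home:** I pushed the cube to the end stop with shut fingers. The tool stopped moving while the push rose to about 17 N. Wrist pictures put the carrier centre at board y between −73 and −77 mm, against −75 mm for home. The lever was still open at about 0.24 rad.
- **Lever locked:** I swung it round until it met its limit at about 12 N. The wrist picture then showed the arm lying along the rail.
- **Meter carried:** I gripped the handle with a 70 N squeeze, reading 25 mm wide, and lifted it straight up. It went over the mirror and iris with the fingertips at about z = 318 mm, well clear of the 175 mm iris.
- **Final position:** The window is calculated within 1 mm sideways of the outlet axis and about 10.3 mm above the rim. The meter is level, the arm still, and the handle has not shifted in the grip.

**Disagreements:**
- The hand-read red-ring position agreed with the model outlet to within about 1 mm from the top camera and about 2 mm from the side camera.
- Readings of the outlet itself differed by up to about 6 mm in the side view, and by 5 mm for the network in the top view.
- The network's window reading from the side camera, taken before the last descent, was off by about 14 mm. I set that one aside because the other measurements agreed with each other.

No check failed. The tape roll and driver looked undisturbed while I was lifting the meter, but I did not measure them again afterwards.

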